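Fit an earthing band clamp to a barbed hose stub

TASK

Take the earthing band clamp from its grey holder, slide its band over the barbs of the manifold's bare metal stub and gently home against the collar, and turn its screw key clockwise until the clamp is snug on the stub: firmly gripping, but not overtightened. Ease it on without forcing it against the barbs or the collar, let go of it, and leave the other things on the bench where they are.

Things in the scene. Friction and masses are not known exactly. Their poses are not given: they have to be found in the camera images.
- clamp: Loose earthing band clamp, 0.2 kg, 64 mm in y, 84 mm high. A steel band, 18 mm wide (x), 2 mm thick, arches in a half round of inner radius 17 mm; its legs (34 mm apart inside) run down to a brass foot 18x40x10 mm. Origin: centre of the foot's underside. x: axis of the band's opening; z up; y towards the screw. Starts upright in the holder; fits the stub either way round.
- band_centre (a point): Centre of the band's half round, in the middle of the band's width: 38 mm above the clamp's origin, 17 mm below the inside of the band's top. Axes as the clamp's. Beside the band: worm housing at y 19 to 31 mm, from 10 mm below to 14 mm above this point; brass lug at y -19 to -33 mm, from 8 mm below to 4 mm above.
- saddle: Brass saddle bar 12x20x7 mm inside the clamp, between the legs; it rises towards the band's top as the screw turns clockwise, 2.5 mm per rad. Origin: centre of its top face, which bears on the stub from below. Gap between this face and the inside of the band's top: 31.2 to 34 mm at the start. Snug means that it presses the stub with 15 to 70 N; over 85 N is overtightened.
- key (a point): Centre of the black key on the clamp's screw: an upright blade 22 mm wide (point x), 8 mm thick (point y), 22 mm tall (z, 11 mm above and below this point), on the screw's vertical axis, 25 mm to the clamp's +y and 73 mm above the clamp's origin. It looks the same after half a turn. Below it, a round flange 16 mm across and a stem.
- screw: The clamp's worm screw with the key; origin on its axis, 21 mm below key, axes as the key's. Clockwise from above tightens. It turns with a steady 0.2 N m and stays where left. The saddle meets the stub after 2.1 to 3.2 rad; then the torque rises by 0.0025 N m per newton while turning (less shows at rest: stop at a rise of 0.07, or 0.1 moving). Take the key anew as needed.
- holder: Grey fixed plastic holder on the worktop, 62x80 mm, 20 mm high, with a pocket 22x44 mm (x, y), 14 mm deep, floor 6 mm above the worktop, in which the clamp's foot stands, 2 mm free all round. Origin: centre of its underside.
- manifold: Fixed manifold: base plate 115x125x8 mm, aluminium block 50x70 mm, top 93 mm above the worktop, brass plugs on its sides. Origin: centre of its underside. From the block a steel stub runs level along the manifold's -x, its axis 85 mm above the worktop: neck 14 mm long, collar, plain land (diameter 26 mm, 26 mm long), two barbs, tip 97 mm from the origin.
- collar: Collar on the stub, diameter 36 mm, 8 mm thick; its face towards the tip lies 47 mm before the manifold's origin and stops the band. Low on both sides of the land next to it are flat cheeks, 32 mm apart outside with tapered fronts, that fit between the band's legs (1 mm free each side) and keep the clamp from turning. Origin and axes are the manifold's.
- barbs: The stub's two barbs, each 12 mm long, largest diameter 29 mm, tapering to 23 mm towards the tip; they reach from 73 to 97 mm before the manifold's origin. Origin and axes are the manifold's.
- stub_home (a point): Point on the stub's axis, on the plain land, 9 mm from the collar's face: where the middle of the band's width is when the band touches the collar. x points from the tip to the collar, z up. A band that hangs on the land has band_centre 4 mm below this point.
- stub_tip (a point): Centre of the stub's free end, on its axis, 41 mm before stub_home. Axes as stub_home.
- flask: Bystander, to be left alone: conical glass flask, 102 mm wide at the base, 167 mm tall. Origin: centre of its underside.
- beaker: Bystander, to be left alone: glass beaker, 70x76 mm, 92 mm tall. Origin: centre of its underside.
- petri_dish: Bystander, to be left alone: petri dish, 64 mm across, 16 mm high. Origin: centre of its underside.
- tape_roll: Bystander, to be left alone: roll of label tape lying flat, 96 mm across, 25 mm high. Origin: centre of its underside.
- marker_pen: Bystander, to be left alone: marker pen lying flat, 17x135x16 mm. Origin: centre of its underside.
- tweezers: Bystander, to be left alone: steel forceps lying on their side, 18x128x10 mm. Origin: centre of its underside.
- wash_bottle: Bystander, to be left alone: squeeze wash bottle with a bent spout, 68x110 mm, 230 mm tall. Origin: centre of its underside.

How it is judged:
On the way, in this order (a step that is already met when the one before it is completed fails the run):
1. the band is on the stub's plain land, home against the collar (within 4 mm) and square to the stub (x of band_centre in the frame of stub_home between -0.004 and 0.004 m and y of band_centre in the frame of stub_home between -0.005 and 0.005 m and z of band_centre in the frame of stub_home between -0.008 and 0.006 m and angle between the x axis of clamp and the x axis of manifold, either way round below 0.2 rad), for 0.2 s.
2. the screw has been turned until the saddle bears on the stub with at least 15 N (all of step 1 and contact force between saddle and manifold above 15 N), for 0.2 s.
At the end, for the whole second after the job is handed in: The band sits on the stub's plain land, its middle within 4 mm of its place against the collar, within 5 mm sideways, 8 mm below to 6 mm above the stub's axis, square to the stub within 0.2 rad, the clamp upright within 0.26 rad and at rest, and the saddle presses the stub with 15 to 70 N (all of step 2 and contact force between saddle and manifold below 70 N and linear speed of clamp below 0.02 m/s and angle between clamp's own z axis and vertical below 0.26 rad); the robot touches nothing.
It fails at once if the clamp is overtightened (saddle force on the stub over 85 N) (contact force between saddle and manifold above 85 N).
It fails at once if the clamp is forced against the collar (over 25 N) (contact force between clamp and collar above 25 N).
It fails at once if the clamp is forced against the barbs (over 25 N) (contact force between clamp and barbs above 25 N).
It fails at once if a bystander is moved by more than 30 mm (distance of any of flask, petri_dish, tape_roll, marker_pen, tweezers from where it was at the start of the episode above 0.03 m).
It also fails if it takes over 72 s, if anything falls off the work surface, if the arm or the gripper's body presses on something with over 40 N, if the wrist force passes 120 N, or if a joint passes its speed limit or range.

ROBOT

A 6-joint arm with a two-finger parallel gripper is mounted at the origin on a cart in front of the work surface, level with it; the furniture and walls round the work are solid. World frame = base frame: x ahead of the robot, y to its left, z up, the work surface at z = 0. Lengths are in m, angles in rad, forces in N, time in s.
With the tool pointing down it reaches from about 0.375 to 0.9 m from the base axis. Payload 3.1 kg.
Tool frame: the origin (TCP) lies between the finger pads; the fingertips stand manip.finger_overhang ahead of it and the grasp point (between the pads) lies 5 mm behind it (manip.finger_overhang is the distance from the TCP to the fingertips, in m); z points along the fingers, y is the line along which they close (so a half turn about z gives the same grasp; the last joint's range is limited). The gripper opens to 85 mm and grips with 20 to 120 N. Pads are 22 mm wide; open, the fingers measure 114 mm over their backs; the gripper's body (76 mm by 85 mm) begins 54 mm behind the grasp point. The pads swing forward as they close: fully open they stand 13 mm farther back than shut.
Start: joints at [-1.353, 0.527, 1.433, -0, 1.181, -0.178], TCP at [0.242, -0.576, 0.245] pointing down, gripper open.
Joint ranges: [-3.08, 3.08], [-0.75, 2.2], [0.22, 2.44], [-1.43, 4.57], [0, 2.65], [-2.85, 2.85]. Speed limits (rad/s): [2.79, 2.79, 3.14, 3.14, 3.14, 3.14].

INTERFACE

Orientations are given as a unit quaternion [x, y, z, w].
In Python, from station import manip gives the robot as it stands.
- The arm moves only by the tool drive_tool, never from a script. Its argument "plan" is a list of rows, each a list of 7 numbers: the shift along the tool's x, y, z in m, then the turn, a rotation vector about the tool's x, y, z in degrees, then the opening, from -1 (shut) to 1 (fully open). In form: [[x, y, z, wx, wy, wz, gripper], ...]. A call has 1 to 10 rows; each row shifts and turns the commanded pose from where the row before left it, along the tool's axes as they then stand; what a row does not reach is not made up. A row lasts 1/10 s, in which the tool goes at most 50 mm and 8.59 degrees, less where a joint would pass 70% of its speed; a pose out of reach is approached as far as the arm can. A call is refused whole if a number of a shift passes 0.05 or a number of a turn 8.59, either way. A call with a gripper value outside its range is refused whole. The fingers move at their own pace and stop on an object; "newtons" is the grip in N (left out, the last holds). Time passes only in rows, so rows that do not move let the fingers close. It gives the time, the measured TCP pose, the force, the opening and the grip force at its end, in the units of the state.
- manip.sense(): the state, without advancing time (a new reading comes with each control period).
- manip.snapshot(name): name is "scene" or "top" or "wrist"; returns a dict with "image" (400x640x3 uint8, red, green, blue), "z_map" (400x640 float32, m along the optical axis (not along the pixel's ray), 0 where there is no reading), "fov_y" (degrees; the focal length in pixels is half the picture's height over the tangent of half this angle, whatever the lens; pixels are square), "cx", "cy" (the principal point, pixels), "k1" (the pictures are not rectified: a ray, as slopes to the right and down, at radius r is drawn at 1 + k1 r^2 times it, then the intrinsics apply), "extrinsics" (4x4, takes a point from camera to world coordinates); the wrist camera has in their place "mount" (4x4, takes a point from camera to tool coordinates, whose origin is the TCP and whose axes are the flange's). Camera axes: x right, y up, looking along -z (the intrinsics and any distortion apply to the point x, -y, -z); pixel columns grow to the right and rows downward; lengths in m; the calibration is good to about 2 mm. A picture is of the moment at which its call begins: read the wrist's pose just before it.
- manip.sign_off(): hands the job in; it is judged then, once.
The state is a dict: "t": time; "q": joint angles; "qd": joint speeds; "tau": joint torques, N m; "tcp_pos": TCP position; "tool_rot": TCP orientation; "force": force on the tool from outside, world axes, zero at the start; "ft_torque": the same for the moment, N m; "finger_gap": opening from 0.0 (shut) to 1.0 (fully open); "gripper_force": force on a finger pad.
Only numpy, scipy, OpenCV 4.12 (cv2) and the standard library are available. Lean on these libraries where they do the work, as an engineer would, in place of code of your own. Each camera call takes 0.05 s, during which the arm holds its last target. There are 200 camera calls.

## Working session

There is one attempt and no reset: what is moved stays moved. The work goes in short steps, Python scripts to look and compute and a tool call to move; the robot and the scene stay as the last step left them, time stands still between calls to the robot, and variables do not carry over. Pictures are saved under pics/ and viewed, at most 10 in all, crops included, and the job is handed in when it is done.

Besides the shell and the picture viewer there is one more tool, called after "Call:" as name([rows], argument=value, ...), one row to a line, values as JSON. drive_tool: Moves the arm, as the interface text tells. Its arguments: {"type":"object","properties":{"plan":{"type":"array"},"newtons":{"type":"number"}},"required":["plan"]}

```bash
ls; mkdir -p pics
cat > h.py <<'E'
import numpy as np, cv2
from scipy.spatial.transform import Rotation as R
from station import manip
def cloud(s,T):
    h,w=s["z_map"].shape
    f=h/2/np.tan(np.radians(s["fov_y"])/2)
    K=np.array([[f,0,s["cx"]],[0,f,s["cy"]],[0,0,1]])
    u,v=np.meshgrid(np.arange(w),np.arange(h))
    xd=(u-s["cx"])/f; yd=(v-s["cy"])/f
    x,y=xd.copy(),yd.copy()
    for _ in range(15):
        k=1+s["k1"]*(x*x+y*y); x,y=xd/k,yd/k
    z=s["z_map"]
    P=np.stack([x*z,-y*z,-z],-1)
    W=P@T[:3,:3].T+T[:3,3]
    W[z<=0]=np.nan
    return W
def toolT():
    s=manip.sense(); T=np.eye(4); T[:3,:3]=R.from_quat(s["tool_rot"]).as_matrix(); T[:3,3]=s["tcp_pos"]; return T
def shot(name,save=None):
    Tt=toolT()
    s=manip.snapshot(name)
    T=Tt@np.array(s["mount"]) if name=="wrist" else np.array(s["extrinsics"])
    W=cloud(s,T)
    if save: cv2.imwrite("pics/"+save,s["image"][:,:,::-1])
    return s["image"],W
E
python3 - <<'E'
from h import *
for n in("scene","top","wrist"):
    im,W=shot(n,n+".png"); np.savez("pics/"+n,im=im,W=W)
a=cv2.imread("pics/scene.png");b=cv2.imread("pics/top.png")
print(manip.finger_overhang, manip.sense())
E
```

```text
pics
0.014 {'t': 0.15, 'q': array([-1.35248848e+00,  5.28274038e-01,  1.43361900e+00, -7.35111715e-06,
        1.18144599e+00, -1.78461962e-01]), 'qd': array([ 8.22306499e-04, -4.29188774e-03, -4.57840101e-03, -5.56143439e-06,
       -1.30787490e-03, -1.12226804e-03]), 'tau': array([ 4.47556495e-04, -4.42742336e+01, -1.78276116e+01, -2.27058622e-04,
        5.68178046e-03,  7.07543379e-06]), 'tcp_pos': array([ 0.24145331, -0.57588699,  0.24454176]), 'tool_rot': array([ 9.80385520e-01,  1.97087469e-01, -2.07937956e-05, -8.72941992e-04]), 'force': array([0.77058436, 1.14571614, 0.71440351]), 'ft_torque': array([-0.07376962,  0.04602305,  0.02448368]), 'gripper_force': 0.0, 'finger_gap': 1.0000980191567428}
```

View pics/top.png

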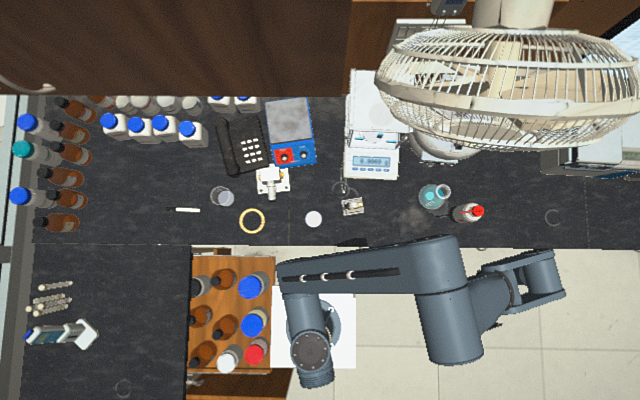

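View pics/scene.png

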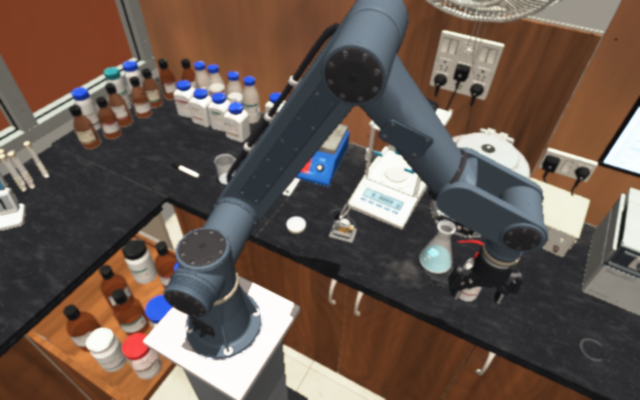

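The top view shows the manifold near (272,182) with its stub pointing down-image towards the robot. The holder and clamp are near (352,205). Next I'll measure both.

Run:
```python
from h import *
d=np.load("pics/top.npz");W=d["W"];im=d["im"]
def pt(u,v): print((u,v),W[v,u].round(3))
for p in [(272,182),(352,205),(345,187),(222,197),(252,221),(313,218),(435,195),(467,212),(187,210)]: pt(*p)
a=cv2.resize(im[155:225,240:300],None,fx=6,fy=6,interpolation=cv2.INTER_CUBIC)
b=cv2.resize(im[170:240,320:380],None,fx=6,fy=6,interpolation=cv2.INTER_CUBIC)
cv2.imwrite("pics/crop.png",np.hstack([a,b])[:,:,::-1])
def dump(c,r,z0,z1,lab):
    m=(np.abs(W[...,0]-c[0])<r)&(np.abs(W[...,1]-c[1])<r)&(W[...,2]>z0)&(W[...,2]<z1)
    P=W[m]; 
    if len(P): print(lab,len(P),P.min(0).round(3),P.max(0).round(3),P.mean(0).round(3))
    return P
c=W[205,352]
for z in [(0.015,.025),(.03,.06),(.06,.085),(.085,.12)]: print(dump(c,.06,*z,"clamp%s"%(z,)).round(3)[:14].tolist() if z[0]>.05 else dump(c,.06,*z,"clamp%s"%(z,)).mean(0))
c=W[182,272]
for z in [(0.004,.015),(.06,.089),(.089,.1),(.1,.13)]:
    dump(c,.13,*z,"man%s"%(z,))
```

```text
(272, 182) [0.533 0.154 0.094]
(352, 205) [ 0.453 -0.143  0.066]
(345, 187) [ 0.529 -0.12   0.011]
(222, 197) [0.485 0.361 0.005]
(252, 221) [ 0.393  0.241 -0.003]
(313, 218) [0.406 0.003 0.018]
(435, 195) [ 0.486 -0.434  0.131]
(467, 212) [ 0.426 -0.544  0.136]
(187, 210) [0.433 0.495 0.006]
clamp(0.015, 0.025) 95 [ 0.431 -0.182  0.015] [ 0.508 -0.112  0.025] [ 0.453 -0.15   0.019]
[ 0.45348394 -0.15045472  0.01915208]
clamp(0.03, 0.06) 39 [ 0.443 -0.183  0.036] [ 0.467 -0.122  0.06 ] [ 0.456 -0.16   0.051]
[ 0.45551283 -0.15971607  0.05130906]
clamp(0.06, 0.085) 32 [ 0.441 -0.162  0.061] [ 0.465 -0.12   0.084] [ 0.454 -0.142  0.066]
[[0.463, -0.128, 0.081], [0.465, -0.158, 0.064], [0.465, -0.162, 0.061], [0.46, -0.124, 0.076], [0.461, -0.136, 0.061], [0.461, -0.144, 0.061], [0.461, -0.147, 0.062], [0.461, -0.151, 0.061], [0.457, -0.121, 0.068], [0.457, -0.144, 0.064], [0.457, -0.147, 0.062], [0.458, -0.151, 0.061], [0.458, -0.155, 0.063], [0.457, -0.158, 0.064]]
clamp(0.085, 0.12) 11 [ 0.443 -0.131  0.086] [ 0.458 -0.123  0.093] [ 0.451 -0.126  0.09 ]
[[0.458, -0.127, 0.092], [0.458, -0.131, 0.091], [0.455, -0.123, 0.089], [0.454, -0.127, 0.091], [0.455, -0.131, 0.087], [0.451, -0.123, 0.093], [0.451, -0.127, 0.092], [0.447, -0.123, 0.089], [0.448, -0.127, 0.086], [0.443, -0.123, 0.091], [0.444, -0.127, 0.09]]
man(0.004, 0.015) 542 [0.404 0.024 0.004] [0.661 0.284 0.015] [0.525 0.156 0.008]
man(0.06, 0.089) 378 [0.467 0.028 0.06 ] [0.663 0.208 0.089] [0.623 0.113 0.074]
man(0.089, 0.1) 326 [0.469 0.129 0.089] [0.662 0.2   0.1  ] [0.544 0.161 0.094]
man(0.1, 0.13) 23 [0.476 0.143 0.1  ] [0.565 0.167 0.107] [0.518 0.158 0.102]
```

View pics/crop.png

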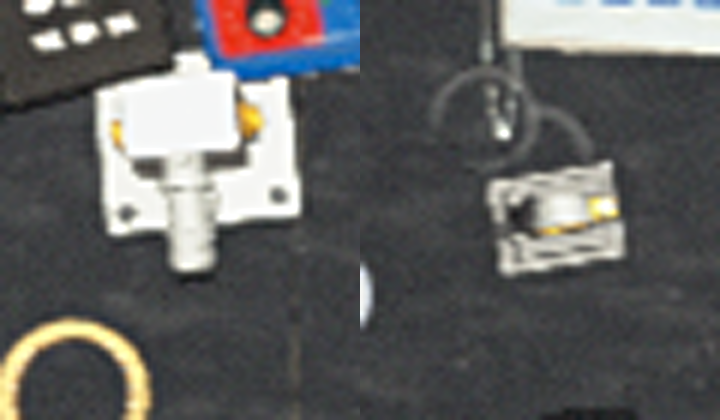

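```bash
cat >> h.py <<'E'
def yaw(T): return np.arctan2(T[1,0],T[0,0])
def go(pos,yawx=None):
    "remaining shift in present tool axes, and the turn (deg) about tool z"
    T=toolT(); d=T[:3,:3].T@(np.array(pos)-T[:3,3])
    s="tcp %s yaw %.1f tilt %s q %s shift(tool) mm %s"%(T[:3,3].round(4),np.degrees(yaw(T)),T[:2,2].round(4),manip.sense()["q"].round(2),(d*1e3).round(1))
    if yawx is not None:
        a=(np.degrees(yaw(T))-yawx+180)%360-180; s+=" turn wz %.1f"%a
    print(s)
E
python3 - <<'E'
from h import *
s=manip.snapshot("wrist"); print(np.array(s["mount"]).round(3), s["fov_y"])
E
```

```text
[[-0.002  0.95   0.314  0.081]
 [ 1.     0.002 -0.    -0.   ]
 [-0.001  0.314 -0.95  -0.129]
 [ 0.     0.     0.     1.   ]] 65.74080918269438
```

Call:
drive_tool([
  [0,0,-0.04,0,0,-8.5,1],
  [0,0,-0.04,0,0,-8.5,1],
  [0,0,-0.03,0,0,-8.5,1],
  [0,0,-0.02,0,0,-8.5,1],
  [0,0,0,0,0,-8.5,1],
  [0,0,0,0,0,-8.5,1],
  [0,0,0,0,0,-8.5,1],
  [0,0,0,0,0,-8.5,1],
  [0,0,0,0,0,-8.5,1],
  [0,0,0,0,0,-8.5,1],
])

```text
t: 1.2
tcp_pos: [0.2415, -0.5762, 0.375]
tool_rot: [0.587, 0.809, 0.0, -0.0]
force: [0.5, -0.4, 0.4]
finger_gap: 1.004
gripper_force: 0.0
```

Call:
drive_tool([
  [0,0,0,0,0,-8.5,1],
  [0,0,0,0,0,-8.5,1],
  [0,0,0,0,0,-8.5,1],
  [0,0,0,0,0,-8.5,1],
  [0,0,0,0,0,-8.5,1],
  [0,0,0,0,0,-8.5,1],
  [0,0,0,0,0,-8.5,1],
  [0,0,0,0,0,-8.5,1],
])

```text
t: 2.0
tcp_pos: [0.2415, -0.5762, 0.375]
tool_rot: [0.034, 0.999, 0.0, -0.0]
force: [0.4, -0.4, 0.1]
finger_gap: 1.002
gripper_force: 0.0
```

Run:
```python
from h import *
go([0.43,-0.14,0.30],185)
```

```text
tcp [ 0.2415 -0.5762  0.375 ] yaw 176.1 tilt [-0.0002  0.0008] q [-1.35  0.42  1.26 -0.    1.47 -2.85] shift(tool) mm [-158.3  448.    75.3] turn wz -8.9
```

Call:
drive_tool([
  [-0.01,0.045,0,0,0,0,1],
  [-0.016,0.045,0,0,0,0,1],
  [-0.016,0.045,0,0,0,0,1],
  [-0.016,0.045,0,0,0,0,1],
  [-0.016,0.045,0,0,0,0,1],
  [-0.016,0.045,0,0,0,0,1],
  [-0.016,0.045,0,0,0,0,1],
  [-0.016,0.045,0.02,0,0,0,1],
  [-0.016,0.045,0.03,0,0,0,1],
  [-0.014,0.043,0.025,0,0,-8.5,1],
])

```text
t: 3.0
tcp_pos: [0.4235, -0.1471, 0.3047]
tool_rot: [-0.039, 0.999, -0.0, 0.001]
force: [1.8, 0.1, -0.6]
finger_gap: 0.997
gripper_force: 0.0
```

Call:
drive_tool([
  [0,0,0,0,0,0,1],
  [0,0,0,0,0,0,1],
])

```text
t: 3.2
tcp_pos: [0.423, -0.1477, 0.3048]
tool_rot: [-0.038, 0.999, 0.0, -0.001]
force: [-0.6, 0.2, 0.2]
finger_gap: 0.997
gripper_force: 0.0
```

Run:
```python
from h import *
go([0.43,-0.14,0.30],185)
im,W=shot("wrist","w1.png"); np.savez("pics/w1",im=im,W=W)
go([0.43,0.12,0.32],180)
```

```text
tcp [ 0.423  -0.1477  0.3048] yaw -175.6 tilt [-0.0013  0.0003] q [-0.59  0.21  1.78 -0.    1.16 -2.23] shift(tool) mm [-7.6  7.2  4.8] turn wz -0.6
tcp [ 0.4234 -0.1491  0.3055] yaw -175.8 tilt [ 0.0003 -0.0009] q [-0.59  0.21  1.77 -0.    1.16 -2.23] shift(tool) mm [-26.5 267.8 -14.8] turn wz 4.2
```

View pics/w1.png

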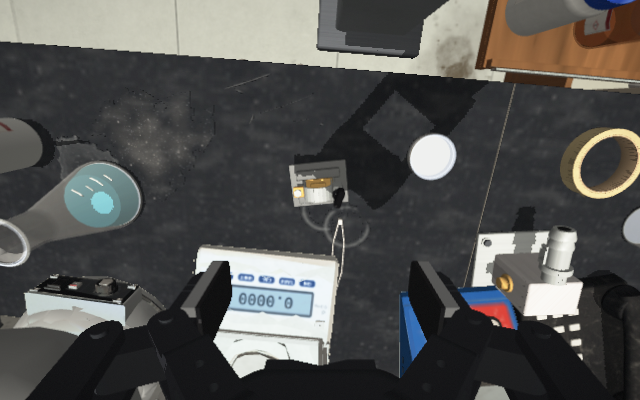

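The wrist view shows the clamp in its holder at (318,188), key at right at about (338,198), and the manifold at right with its stub tip at about (565,232). Now fitting these from the cloud.

```bash
cat > m.py <<'E'
from h import *
def sel(W,c,r,z0,z1):
    m=(np.abs(W[...,0]-c[0])<r)&(np.abs(W[...,1]-c[1])<r)&(W[...,2]>z0)&(W[...,2]<z1)
    return m
def rect(P):
    r=cv2.minAreaRect((P[:,:2]*1000).astype(np.float32)); return r
if __name__=="__main__":
    d=np.load("pics/w1.npz");W=d["W"];im=d["im"]
    g=W[np.isfinite(W[...,0])&(np.abs(W[...,0]-.45)<.1)&(np.abs(W[...,1]+.1)<.1)]
    print("table z",np.median(g[np.abs(g[:,2])<.01,2]))
    c=(.453,-.145)
    for z in [(.016,.024),(.035,.06),(.056,.066),(.066,.078),(.08,.1)]:
        P=W[sel(W,c,.05,*z)]; 
        if len(P)>4: print("clamp",z,len(P),rect(P),P.mean(0).round(4))
    im2=im[150:225,280:360]; cv2.imwrite("pics/w1c.png",cv2.resize(im2,None,fx=7,fy=7,interpolation=cv2.INTER_CUBIC)[:,:,::-1])
    c=(.5,.155)
    for z in [(.004,.012),(.089,.097),(.097,.11)]:
        P=W[sel(W,c,.12,*z)];
        if len(P)>4: print("man",z,len(P),rect(P),P.mean(0).round(4))
E
python3 m.py
```

```text
table z -0.00014761870825519274
clamp (0.016, 0.024) 584 ((456.11492919921875, -147.0728759765625), (46.56430435180664, 59.71937561035156), 9.051273345947266) [ 0.4455 -0.1505  0.0195]
clamp (0.035, 0.06) 365 ((455.759765625, -148.20574951171875), (18.37916374206543, 64.40596008300781), 8.12574291229248) [ 0.4543 -0.1523  0.0513]
clamp (0.056, 0.066) 351 ((454.4703063964844, -140.11842346191406), (18.551916122436523, 45.00226974487305), 9.182754516601562) [ 0.4548 -0.1461  0.0608]
clamp (0.066, 0.078) 50 ((449.9865417480469, -123.55908203125), (16.816476821899414, 14.767991065979004), 14.58799934387207) [ 0.4492 -0.1264  0.0707]
clamp (0.08, 0.1) 137 ((451.4638671875, -122.87974548339844), (7.964491844177246, 21.162052154541016), 75.51689910888672) [ 0.4506 -0.1232  0.0888]
man (0.004, 0.012) 2334 ((489.600830078125, 173.62408447265625), (91.26164245605469, 292.0214538574219), 54.87775421142578) [0.5263 0.1513 0.0077]
man (0.089, 0.097) 2520 ((529.0221557617188, 161.35934448242188), (123.52721405029297, 69.96842193603516), 7.54005241394043) [0.5443 0.1612 0.0929]
man (0.097, 0.11) 428 ((505.7056884765625, 162.35980224609375), (26.643884658813477, 70.52120208740234), 88.38802337646484) [0.5092 0.1595 0.0987]
```

View pics/w1c.png

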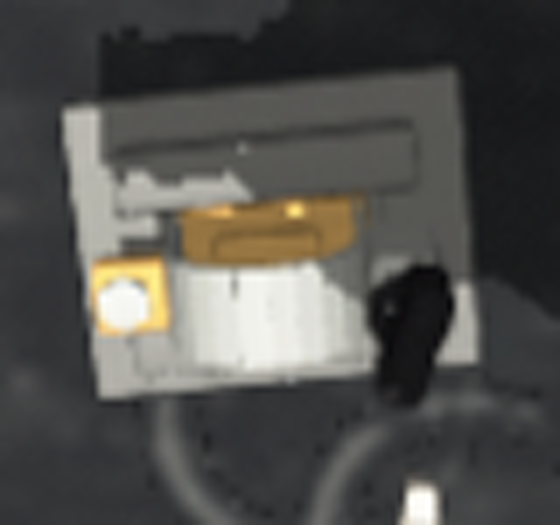

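Call:
drive_tool([
  [-0.002,0.045,0,0,0,0,1],
  [-0.002,0.045,0,0,0,0,1],
  [-0.002,0.045,0,0,0,0,1],
  [-0.002,0.045,0,0,0,0,1],
  [-0.002,0.045,0,0,0,0,1],
  [0,0.045,0,0,0,4,1],
  [0,0,0,0,0,0,1],
  [0,0,0,0,0,0,1],
  [0,0,0,0,0,0,1],
])

```text
t: 4.15
tcp_pos: [0.414, 0.1197, 0.3057]
tool_rot: [-0.001, 1.0, -0.0, 0.001]
force: [-0.3, -0.1, 0.5]
finger_gap: 1.0
gripper_force: 0.0
```

Run:
```python
from m import *
im,W=shot("wrist","w2.png"); np.savez("pics/w2",im=im,W=W)
go([0.43,0.12,0.32],180)
c=(.5,.155)
for z in [(.004,.012),(.089,.097),(.097,.11)]:
    P=W[sel(W,c,.12,*z)];
    if len(P)>4: print("man",z,len(P),rect(P),P.mean(0).round(4))
```

```text
tcp [0.4139 0.1195 0.3056] yaw -179.9 tilt [ 0.0011 -0.0005] q [ 0.02  0.18  1.81 -0.    1.15 -1.55] shift(tool) mm [-16.1   0.5 -14.4] turn wz 0.1
man (0.004, 0.012) 2235 ((497.9537353515625, 155.46658325195312), (233.98439025878906, 239.8989715576172), 0.2841810882091522) [0.537  0.1658 0.0081]
man (0.089, 0.097) 2438 ((529.3618774414062, 163.0025177001953), (122.71760559082031, 69.94013214111328), 6.61094856262207) [0.5466 0.1648 0.0932]
man (0.097, 0.11) 540 ((505.5039978027344, 162.1172637939453), (26.783512115478516, 70.8519058227539), 88.16357421875) [0.5079 0.1601 0.0988]
```

View pics/w2.png

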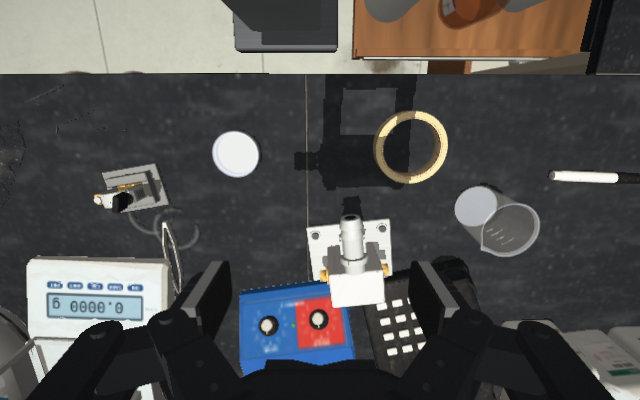

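The manifold stub is at about (352,240) pointing up-image, with its block at (350,285). Now fitting the block and the stub cylinder.

```bash
cat > fit.py <<'E'
from m import *
from scipy.optimize import least_squares
for f in ("w1","w2"):
    W=np.load(f"pics/{f}.npz")["W"]
    P=W[sel(W,(.54,.16),.05,.091,.0955)]
    P=P[P[:,0]>.525]; print(f,"block",len(P),rect(P),P[:,2].mean())
    S=W[sel(W,(.48,.155),.035,.075,.11)]; S=S[np.abs(S[:,1]-.156)<.022]
    for x in np.arange(.44,.52,.004):
        Q=S[(S[:,0]>=x)&(S[:,0]<x+.004)]
        if len(Q)>3: print(round(x,3),len(Q),"zmax %.4f y %.4f..%.4f"%(np.percentile(Q[:,2],95),Q[:,1].min(),Q[:,1].max()),end="; ")
    print()
    L=S[(S[:,0]>.474)&(S[:,0]<.49)&(S[:,2]>.082)]
    r=lambda p:np.hypot(L[:,1]-p[0]-p[1]*(L[:,0]-.48),L[:,2]-p[2])-.013
    q=least_squares(r,[.156,0,.085],loss="soft_l1",f_scale=.001); print("axis y@x=.48, slope deg, z",q.x[0],np.degrees(np.arctan(q.x[1])),q.x[2],"rms",np.std(q.fun),len(L))
E
python3 fit.py
```

```text
w1 block 1669 ((556.3379516601562, 165.96034240722656), (64.90460968017578, 71.58341979980469), 4.009248733520508) 0.09261638665997561
0.464 27 zmax 0.0920 y 0.1534..0.1670; 0.468 131 zmax 0.0968 y 0.1436..0.1652; 0.472 93 zmax 0.0980 y 0.1421..0.1675; 0.476 100 zmax 0.0989 y 0.1423..0.1690; 0.48 66 zmax 0.0974 y 0.1427..0.1680; 0.484 91 zmax 0.0981 y 0.1448..0.1678; 0.488 97 zmax 0.0989 y 0.1435..0.1691; 0.492 81 zmax 0.0982 y 0.1429..0.1667; 0.496 90 zmax 0.0979 y 0.1429..0.1681; 0.5 100 zmax 0.0977 y 0.1429..0.1692; 0.504 92 zmax 0.0980 y 0.1433..0.1679; 0.508 92 zmax 0.0983 y 0.1433..0.1704; 0.512 73 zmax 0.0980 y 0.1439..0.1707; 
axis y@x=.48, slope deg, z 0.15722463434542405 9.582856675718824 0.08491022065672023 rms 0.001032110713467088 332
w2 block 1748 ((556.853271484375, 166.11529541015625), (66.45115661621094, 69.71966552734375), 6.653611660003662) 0.09300354354201709
0.464 6 zmax 0.0926 y 0.1597..0.1668; 0.468 144 zmax 0.0970 y 0.1451..0.1681; 0.472 80 zmax 0.0986 y 0.1442..0.1695; 0.476 81 zmax 0.0993 y 0.1430..0.1710; 0.48 50 zmax 0.0997 y 0.1431..0.1699; 0.484 78 zmax 0.0987 y 0.1456..0.1713; 0.488 77 zmax 0.0999 y 0.1446..0.1728; 0.492 64 zmax 0.0990 y 0.1436..0.1742; 0.496 78 zmax 0.0983 y 0.1437..0.1749; 0.5 77 zmax 0.0986 y 0.1437..0.1753; 0.504 69 zmax 0.0982 y 0.1439..0.1753; 0.508 76 zmax 0.0984 y 0.1452..0.1769; 0.512 59 zmax 0.0984 y 0.1452..0.1768; 
axis y@x=.48, slope deg, z 0.15719641670756124 5.965699060872801 0.08541580994589547 rms 0.0009768373744329132 288
```

```bash
cat > fit2.py <<'E'
from m import *
from scipy.optimize import least_squares
import sys
for f in sys.argv[1:]:
    W=np.load(f"pics/{f}.npz")["W"]
    P=W[sel(W,(.57,.166),.06,.0905,.0955)]
    P=P[P[:,0]>.531]; 
    x=P[:,0]; e=[]
    for y in np.arange(.136,.198,.004):
        Q=P[np.abs(P[:,1]-y)<.002]
        if len(Q): e.append((y,np.percentile(Q[:,0],2)))
    e=np.array(e); print(f,"block",rect(P)); 
    S=W[sel(W,(.49,.158),.06,.082,.11)]; S=S[np.abs(S[:,1]-.158)<.025]
    L=S[(S[:,0]>.494)&(S[:,0]<.513)]
    def fit(L,rad):
        r=lambda p:np.hypot(L[:,1]-p[0]-p[1]*(L[:,0]-.5),L[:,2]-p[2])-rad
        q=least_squares(r,[.156,0,.085],loss="soft_l1",f_scale=.001); print("axis y@x=.5",q.x[0].round(4),"slope deg",np.degrees(np.arctan(q.x[1])).round(2),"z",q.x[2].round(4),"rms",np.std(q.fun),len(L))
    fit(L,.013)
    C=S[(S[:,2]>.1005)]; print("collar pts x",np.percentile(C[:,0],[1,5,50,95,99]).round(4),C.mean(0).round(4),len(C))
    # tip along axis
    A=S[np.abs(S[:,1]-.155)<.012]; print("tip x",np.sort(A[:,0])[[2,8,15]].round(4))
    base=W[sel(W,(.53,.16),.09,.006,.0105)]; print("front base edge/corners",rect(base[base[:,0]<.56]))
E
python3 fit2.py w1 w2
```

```text
w1 block ((560.041748046875, 165.67236328125), (60.26799392700195, 70.17872619628906), 6.860475540161133)
axis y@x=.5 0.1594 slope deg 7.21 z 0.0845 rms 0.0009237102520128142 376
collar pts x [0.4879 0.5179 0.5218 0.5259 0.5269] [0.5209 0.1618 0.1016] 79
tip x [0.4671 0.4675 0.4678]
front base edge/corners ((533.2728271484375, 153.46209716796875), (47.38142013549805, 107.86151123046875), 6.731529235839844)
w2 block ((560.3299560546875, 166.52186584472656), (60.279945373535156, 69.79072570800781), 6.513736724853516)
axis y@x=.5 0.1593 slope deg 6.99 z 0.085 rms 0.0008365283179358789 345
collar pts x [0.4915 0.5181 0.5221 0.5264 0.5273] [0.5216 0.162  0.1021] 90
tip x [0.4676 0.4681 0.4682]
front base edge/corners ((535.3368530273438, 163.35606384277344), (58.31206512451172, 125.17021179199219), 5.005758285522461)
```

Call:
drive_tool([
  [0,0,0,0,0,7.3,1],
  [0,0,0,0,0,7.3,1],
  [-0.0162,-0.0375,0.01,0,0,0,1],
  [-0.0162,-0.0375,0.02,0,0,0,1],
  [-0.0162,-0.0375,0.03,0,0,0,1],
  [-0.0162,-0.0375,0.03,0,0,0,1],
  [-0.0162,-0.0375,0.03,0,0,0,1],
  [-0.0162,-0.0375,0.025,0,0,0,1],
  [0,0,0,0,0,0,1],
  [0,0,0,0,0,0,1],
])

```text
t: 5.2
tcp_pos: [0.4504, -0.1214, 0.1608]
tool_rot: [0.128, 0.992, 0.0, -0.001]
force: [0.1, 0.3, 1.2]
finger_gap: 0.998
gripper_force: 0.0
```

Run:
```python
from m import *
go([0.4515,-.1229,.083],165.5)
im,W=shot("wrist","w3.png"); np.savez("pics/w3",im=im,W=W)
c=(.453,-.145)
for z in [(.016,.024),(.035,.06),(.056,.066),(.082,.1)]:
    P=W[sel(W,c,.04,*z)]
    if len(P)>4: print("clamp",z,len(P),rect(P),P.mean(0).round(4))
```

```text
tcp [ 0.4504 -0.1214  0.1608] yaw 165.3 tilt [-0.0018  0.0011] q [-0.5   0.46  1.9   0.    0.78 -1.82] shift(tool) mm [-1.6 -1.2 77.8] turn wz -0.2
clamp (0.016, 0.024) 1249 ((455.5921630859375, -146.5782928466797), (45.95878219604492, 60.16920471191406), 10.33624267578125) [ 0.4431 -0.1471  0.0195]
clamp (0.035, 0.06) 817 ((455.61895751953125, -147.70907592773438), (18.8057804107666, 64.39073181152344), 8.391173362731934) [ 0.4526 -0.1478  0.0511]
clamp (0.056, 0.066) 852 ((454.35076904296875, -138.86683654785156), (18.611379623413086, 47.640560150146484), 7.585545539855957) [ 0.4543 -0.1447  0.0608]
clamp (0.082, 0.1) 347 ((451.2110290527344, -122.73617553710938), (7.7462286949157715, 21.586925506591797), 75.24918365478516) [ 0.45   -0.1222  0.0891]
```

View pics/w3.png

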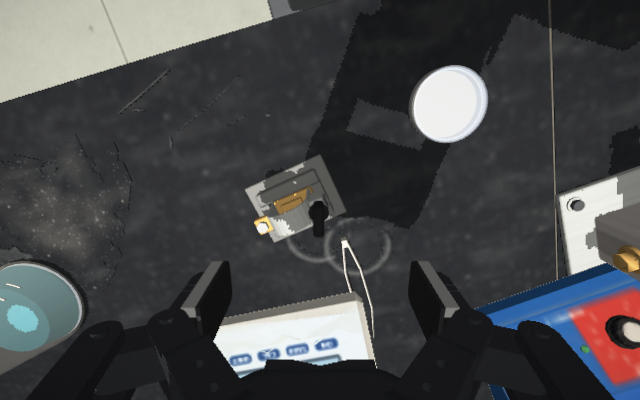

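The key at (318,215) is centred between the fingers (220 and 420), with its blade along the pads. Descending now.

Call:
drive_tool([
  [-0.001,-0.001,0.02,0,0,0,1],
  [0,0,0.02,0,0,0,1],
  [0,0,0.02,0,0,0,1],
  [0,0,0.017,0,0,0,1],
  [0,0,0,0,0,0,1],
  [0,0,0,0,0,0,1],
])

```text
t: 5.85
tcp_pos: [0.4521, -0.1198, 0.0854]
tool_rot: [0.124, 0.992, -0.0, 0.0]
force: [-0.1, 0.4, 1.2]
finger_gap: 1.001
gripper_force: 0.0
```

Call:
drive_tool([
  [0,0,0,0,0,0,-0.5],
  [0,0,0,0,0,0,-1],
  [0,0,0,0,0,0,-1],
  [0,0,0,0,0,0,-1],
  [0,0,0,0,0,0,-1],
  [0,0,0,0,0,0,-1],
  [0,0,0,0,0,0,-1],
  [0,0,0,0,0,0,-1],
], newtons=80)

```text
t: 6.65
tcp_pos: [0.4519, -0.121, 0.0848]
tool_rot: [0.125, 0.992, -0.0, 0.0]
force: [-1.8, -3.0, 5.3]
finger_gap: 0.073
gripper_force: 81.2
```

Run:
```python
from m import *
go([0.4515,-.1229,.083],165.5); s=manip.sense(); print(s["force"],s["ft_torque"])
```

```text
tcp [ 0.4519 -0.121   0.0848] yaw 165.7 tilt [ 0.0002 -0.0009] q [-0.5   0.61  1.96 -0.    0.58 -1.82] shift(tool) mm [-0.1 -1.9  1.8] turn wz 0.2
[-1.83525759 -3.03792167  5.29477696] [-0.73569136  0.53137163 -0.0572381 ]
```

Call:
drive_tool([
  [0,0,-0.005,0,0,0,-1],
  [0,0,-0.005,0,0,0,-1],
  [0,0,-0.01,0,0,0,-1],
  [0,0,-0.01,0,0,0,-1],
  [0,0,-0.01,0,0,1.5,-1],
  [0,0,0,0,0,0,-1],
])

```text
t: 7.25
tcp_pos: [0.4528, -0.1208, 0.126]
tool_rot: [0.138, 0.99, -0.001, 0.002]
force: [0.4, 0.0, -2.1]
finger_gap: 0.07
gripper_force: 79.7
```

Call:
drive_tool([
  [0.005,0.015,0,0,0,0,-1],
  [0.0101,0.0315,0,0,0,0,-1],
  [0.0101,0.0315,0,0,0,0,-1],
  [0.0101,0.0315,0,0,0,0,-1],
  [0.0101,0.0315,0,0,0,0,-1],
  [0.0101,0.0315,0,0,0,0,-1],
  [0.0101,0.0315,0,0,0,0,-1],
  [0.0101,0.0315,0,0,0,0,-1],
  [0.0101,0.0315,0,0,0,0,-1],
  [0.006,0.018,0,0,0,0,-1],
])

```text
t: 8.25
tcp_pos: [0.4411, 0.181, 0.1245]
tool_rot: [0.137, 0.991, 0.0, 0.0]
force: [0.4, -0.4, -2.3]
finger_gap: 0.075
gripper_force: 79.9
```

Call:
drive_tool([
  [0,0,0,0,0,0,-1],
  [0,0,0,0,0,0,-1],
  [0,0,0,0,0,0,-1],
])

```text
t: 8.55
tcp_pos: [0.4414, 0.1781, 0.1244]
tool_rot: [0.138, 0.99, -0.0, -0.0]
force: [0.1, -0.5, -2.5]
finger_gap: 0.069
gripper_force: 79.7
```

Run:
```python
from m import *
go([0.4412,.1784,.125],164.2); s=manip.sense(); print(s["force"],s["ft_torque"],s["finger_gap"])
im,W=shot("wrist","w4.png"); np.savez("pics/w4",im=im,W=W)
im,W=shot("top","t4.png"); np.savez("pics/t4",im=im,W=W)
```

```text
tcp [0.4414 0.1781 0.1244] yaw 164.1 tilt [-0.0004 -0.0003] q [ 0.15  0.53  1.91 -0.    0.7  -1.14] shift(tool) mm [ 0.3  0.2 -0.6] turn wz -0.1
[ 0.10788401 -0.46011887 -2.47219941] [0.04226974 0.03602369 0.01012801] 0.06918000661239397
```

View pics/w4.png

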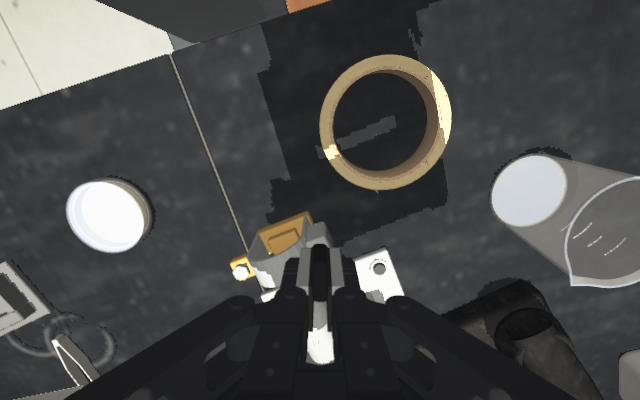

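The clamp hangs upright in the grip: foot at about (285,235), lug bolt at (240,268), with the stub hidden behind the fingers. Checking the clamp's pose from the cloud.

Run:
```python
from m import *
W=np.load("pics/w4.npz")["W"]; im=np.load("pics/w4.npz")["im"]
psi=np.radians(6.7); Rm=np.array([[np.cos(psi),-np.sin(psi)],[np.sin(psi),np.cos(psi)]])
home=np.array([.5086,.1603])
m=sel(W,(.444,.155),.045,.03,.112); v,u=np.nonzero(m)
ok=(u<335)&(v<302); v,u=v[ok],u[ok]
P=W[v,u].copy(); L=(P[:,:2]-home)@Rm*1000; z=P[:,2]*1000
col=im[v,u].astype(int); brass=(col[:,0]-col[:,2]>60)
print("all",len(P)); 
for z0 in range(36,112,4):
    k=(z>=z0)&(z<z0+4)
    if k.sum()>5: print(z0,k.sum(),"x",np.percentile(L[k,0],[2,50,98]).round(1),"y",np.percentile(L[k,1],[2,50,98]).round(1),"brass",brass[k].sum())
k=(z<55)&(z>47); print(cv2.minAreaRect(L[k].astype(np.float32)))
k=(L[:,1]<-15); print("lug",L[k].min(0),L[k].max(0),z[k].min(),np.percentile(z[k],97))
# front band face: low-x envelope
k=(np.abs(L[:,1])<17)&(z>60); 
print("front face", [ (y,np.percentile(L[k&(np.abs(L[:,1]-y)<2),0],5).round(1)) for y in range(-16,17,4) if (k&(np.abs(L[:,1]-y)<2)).sum()>3])
print("expected band mid x -65, y 0, z lug 76..88 top")
```

```text
all 3801
44 28 x [-73.8 -73.4 -65.8] y [-16.8   6.8  20.1] brass 2
48 107 x [-74.1 -73.5 -64.7] y [-17.8   2.3  20.3] brass 80
52 474 x [-73.8 -70.9 -58.1] y [-16.9   0.5  20. ] brass 441
56 159 x [-73.6 -69.3 -57.2] y [-17.6 -12.6  19.3] brass 87
60 117 x [-73.7 -70.3 -58.1] y [-17.6  -6.4  19.3] brass 41
64 459 x [-73.5 -66.7 -59.9] y [-17.1  -0.9  18.7] brass 384
68 115 x [-73.8 -67.6 -61.1] y [-17.4  -6.5  19.2] brass 56
72 71 x [-73.8 -71.7 -63.1] y [-18.3 -16.6  30.7] brass 0
76 136 x [-73.7 -71.8 -62.9] y [-30.5  17.9  32.1] brass 15
80 264 x [-73.6 -70.7 -58.5] y [-31.8 -22.   32.1] brass 141
84 308 x [-73.6 -67.8 -60. ] y [-30.7 -22.4  32.1] brass 36
88 170 x [-73.7 -70.8 -61.3] y [-30.   18.1  32.3] brass 3
92 219 x [-73.6 -71.7 -56.9] y [-15.9  17.   32. ] brass 11
96 437 x [-73.5 -69.9 -56.3] y [-13.6  12.   31.1] brass 0
100 706 x [-73.7 -67.8 -56.3] y [-9.  -1.4  9.7] brass 0
108 30 x [-75.3 -74.4 -72. ] y [26.3 29.7 32.5] brass 0
((-68.15927124023438, 1.2206344604492188), (17.546228408813477, 39.19003677368164), 9.219744682312012)
lug [-74.18352906 -32.31293013] [-55.58660852 -15.01889245] 47.815741274986365 91.98946676806104
front face [(-16, np.float64(-73.5)), (-12, np.float64(-73.5)), (-8, np.float64(-73.0)), (-4, np.float64(-73.0)), (0, np.float64(-73.1)), (4, np.float64(-73.1)), (8, np.float64(-73.3)), (12, np.float64(-73.4)), (16, np.float64(-73.6))]
expected band mid x -65, y 0, z lug 76..88 top
```

Run:
```python
from m import *
W=np.load("pics/w4.npz")["W"]; im=np.load("pics/w4.npz")["im"].astype(int)
m=sel(W,(.444,.155),.045,.03,.112); v,u=np.nonzero(m); ok=(u<335)&(v<302); P=W[v[ok],u[ok]]; c=im[v[ok],u[ok]]
z=P[:,2]*1e3; b=c[:,0]-c[:,2]>60
print("top",np.percentile(z[(z>95)&(z<106)],[80,90,97,99]).round(1))
for a,bb in((50,57),(62,70)): 
    k=b&(z>a)&(z<bb); print(a,np.percentile(z[k],[10,25,50,75,90]).round(1))
# tilt about x: saddle/foot top height vs y
    q=np.polyfit(P[k,1],P[k,2],1); q2=np.polyfit(P[k,0],P[k,2],1); print("slope y,x deg",np.degrees(np.arctan([q[0],q2[0]])).round(1))
```

```text
top [102.3 102.7 103.2 103.6]
50 [52.3 54.4 55.2 55.7 56.1]
slope y,x deg [-0.8  7.7]
62 [65.1 66.7 67.3 67.7 68.1]
slope y,x deg [-0.8  9.3]
```

Call:
drive_tool([
  [-0.0004,-0.001,-0.0007,0,0,0,-1],
  [-0.00462,0.00192,0,0,0,0,-1],
  [-0.00462,0.00192,0,0,0,0,-1],
  [-0.00185,0.00077,0,0,0,0,-1],
  [-0.00185,0.00077,0,0,0,0,-1],
  [-0.00185,0.00077,0,0,0,0,-1],
  [0,0,0,0,0,0,-1],
])

```text
t: 9.35
tcp_pos: [0.4578, 0.1797, 0.1251]
tool_rot: [0.138, 0.99, 0.0, 0.0]
force: [-0.1, -0.0, -2.3]
finger_gap: 0.07
gripper_force: 79.8
```

```bash
cat > st.py <<'E'
from m import *
psi=np.radians(6.7); Rm=np.array([[np.cos(psi),-np.sin(psi)],[np.sin(psi),np.cos(psi)]])
T=toolT(); s=manip.sense()
# start: tcp (.4414,.1781) <-> band at (-64.4,+1.1) z 84.05
d=(T[:2,3]-np.array([.4414,.1781]))@Rm*1e3
print("band x %.1f y %.1f mid z %.1f"%(d[0]-64.4,d[1]+1.1,(T[2,3]-.1244)*1e3+84.05),"yaw %.2f"%np.degrees(yaw(T)),"F",s["force"].round(1),"stubF",(s["force"][:2]@Rm).round(1),"M",s["ft_torque"].round(2),"t",s["t"],"q6",s["q"][5].round(2))
E
python3 st.py
```

```text
band x -47.9 y 0.8 mid z 84.8 yaw 164.14 F [-0.1 -0.  -2.3] stubF [-0.1  0. ] M [ 0.03  0.02 -0.01] t 9.35 q6 -1.15
```

Call:
drive_tool([
  [-0.0003,-0.0006,0,0,0,0,-1],
  [-0.00185,0.00077,0,0,0,0,-1],
  [-0.00185,0.00077,0,0,0,0,-1],
  [-0.00185,0.00077,0,0,0,0,-1],
  [-0.00185,0.00077,0,0,0,0,-1],
  [0,0,0,0,0,0,-1],
])

```text
t: 9.95
tcp_pos: [0.4662, 0.1799, 0.1252]
tool_rot: [0.138, 0.99, 0.0, 0.0]
force: [-0.3, -0.6, -3.5]
finger_gap: 0.072
gripper_force: 79.8
```

```bash
python3 st.py
```

```text
band x -39.6 y 0.0 mid z 84.8 yaw 164.13 F [-0.3 -0.6 -3.5] stubF [-0.3 -0.6] M [ 0.02  0.03 -0.  ] t 9.95 q6 -1.15
```

Call:
drive_tool([
  [-0.00185,0.00077,0,0,0,0,-1],
  [-0.00185,0.00077,0,0,0,0,-1],
  [-0.00185,0.00077,0,0,0,0,-1],
  [-0.00185,0.00077,0,0,0,0,-1],
  [0,0,0,0,0,0,-1],
])

```text
t: 10.45
tcp_pos: [0.4741, 0.1809, 0.1252]
tool_rot: [0.138, 0.99, 0.0, 0.0]
force: [-0.3, -0.6, -2.7]
finger_gap: 0.067
gripper_force: 79.8
```

```bash
python3 st.py
```

```text
band x -31.6 y 0.0 mid z 84.8 yaw 164.13 F [-0.3 -0.6 -2.7] stubF [-0.4 -0.6] M [ 0.04  0.02 -0.01] t 10.45 q6 -1.15
```

Call:
drive_tool([
  [-0.00185,0.00077,0,0,0,0,-1],
  [-0.00185,0.00077,0,0,0,0,-1],
  [-0.00185,0.00077,0,0,0,0,-1],
  [-0.00185,0.00077,0,0,0,0,-1],
  [-0.00185,0.00077,0,0,0,0,-1],
  [0,0,0,0,0,0,-1],
])

```text
t: 11.05
tcp_pos: [0.484, 0.1821, 0.1252]
tool_rot: [0.138, 0.99, 0.0, 0.0]
force: [-0.1, -0.1, -2.5]
finger_gap: 0.072
gripper_force: 79.7
```

```bash
python3 st.py
```

```text
band x -21.6 y 0.1 mid z 84.8 yaw 164.13 F [-0.1 -0.1 -2.5] stubF [-0.1 -0. ] M [ 0.09 -0.02 -0.01] t 11.05 q6 -1.15
```

Call:
drive_tool([
  [-0.00185,0.00077,0,0,0,0,-1],
  [-0.00185,0.00077,0,0,0,0,-1],
  [-0.00185,0.00077,0,0,0,0,-1],
  [-0.00185,0.00077,0,0,0,0,-1],
  [0,0,0,0,0,0,-1],
])

```text
t: 11.55
tcp_pos: [0.4919, 0.1831, 0.1251]
tool_rot: [0.138, 0.99, 0.0, 0.0]
force: [-0.4, -0.1, -3.9]
finger_gap: 0.07
gripper_force: 79.7
```

```bash
python3 st.py
```

```text
band x -13.7 y 0.2 mid z 84.8 yaw 164.13 F [-0.4 -0.1 -3.9] stubF [-0.4 -0. ] M [ 0.28 -0.04 -0.04] t 11.55 q6 -1.15
```

Call:
drive_tool([
  [-0.00185,0.00077,0,0,0,0,-1],
  [-0.00185,0.00077,0,0,0,0,-1],
  [-0.00185,0.00077,0,0,0,0,-1],
  [0,0,0,0,0,0,-1],
])

```text
t: 11.95
tcp_pos: [0.4978, 0.1838, 0.1251]
tool_rot: [0.138, 0.99, 0.0, 0.0]
force: [-0.8, 2.0, -2.7]
finger_gap: 0.072
gripper_force: 79.7
```

```bash
python3 st.py
```

```text
band x -7.8 y 0.2 mid z 84.7 yaw 164.13 F [-0.8  2.  -2.7] stubF [-0.5  2.1] M [ 0.32  0.08 -0.04] t 11.95 q6 -1.15
```

Call:
drive_tool([
  [0.0002,0.0005,0,0,0,0,-1],
  [-0.00138,0.00058,0,0,0,0,-1],
  [-0.00138,0.00058,0,0,0,0,-1],
  [-0.00092,0.00038,0,0,0,0,-1],
  [0,0,0,0,0,0,-1],
])

```text
t: 12.45
tcp_pos: [0.5018, 0.1846, 0.1252]
tool_rot: [0.138, 0.99, 0.0, 0.0]
force: [-0.4, -0.2, -1.9]
finger_gap: 0.069
gripper_force: 79.9
```

```bash
python3 st.py
```

```text
band x -3.7 y 0.5 mid z 84.8 yaw 164.13 F [-0.4 -0.2 -1.9] stubF [-0.5 -0.2] M [0.09 0.   0.02] t 12.45 q6 -1.15
```

Call:
drive_tool([
  [-0.00092,0.00038,0,0,0,0,-1],
  [-0.00092,0.00038,0,0,0,0,-1],
  [0,0,0,0,0,0,-1],
])

```text
t: 12.75
tcp_pos: [0.5036, 0.1849, 0.1251]
tool_rot: [0.138, 0.99, 0.0, 0.0]
force: [-0.2, -0.2, -2.4]
finger_gap: 0.073
gripper_force: 79.8
```

```bash
python3 st.py
```

```text
band x -1.9 y 0.6 mid z 84.8 yaw 164.13 F [-0.2 -0.2 -2.4] stubF [-0.2 -0.2] M [ 0.07  0.04 -0.1 ] t 12.75 q6 -1.15
```

Now half-millimetre steps until it touches the collar.

Call:
drive_tool([
  [-0.00046,0.00019,0,0,0,0,-1],
  [-0.00046,0.00019,0,0,0,0,-1],
  [0,0,0,0,0,0,-1],
])

```text
t: 13.05
tcp_pos: [0.5044, 0.185, 0.1251]
tool_rot: [0.138, 0.99, 0.0, 0.0]
force: [0.7, -0.3, -2.0]
finger_gap: 0.073
gripper_force: 79.8
```

```bash
python3 st.py
```

```text
band x -1.0 y 0.6 mid z 84.8 yaw 164.14 F [ 0.7 -0.3 -2. ] stubF [ 0.6 -0.3] M [ 0.08  0.01 -0.02] t 13.05 q6 -1.15
```

Call:
drive_tool([
  [-0.00046,0.00019,0,0,0,0,-1],
  [-0.00046,0.00019,0,0,0,0,-1],
  [0,0,0,0,0,0,-1],
])

```text
t: 13.35
tcp_pos: [0.5054, 0.1851, 0.1251]
tool_rot: [0.138, 0.99, 0.0, 0.0]
force: [-0.7, -0.4, -2.1]
finger_gap: 0.07
gripper_force: 79.8
```

```bash
python3 st.py
```

```text
band x 0.0 y 0.6 mid z 84.8 yaw 164.13 F [-0.7 -0.4 -2.1] stubF [-0.7 -0.3] M [0.07 0.01 0.02] t 13.35 q6 -1.15
```

Call:
drive_tool([
  [-0.00046,0.00019,0,0,0,0,-1],
  [0,0,0,0,0,0,-1],
])

```text
t: 13.55
tcp_pos: [0.5059, 0.1852, 0.1251]
tool_rot: [0.138, 0.99, 0.0, 0.0]
force: [-0.3, -0.9, -2.6]
finger_gap: 0.072
gripper_force: 79.8
```

```bash
python3 st.py
```

```text
band x 0.4 y 0.6 mid z 84.8 yaw 164.13 F [-0.3 -0.9 -2.6] stubF [-0.4 -0.8] M [ 0.04  0.02 -0.02] t 13.55 q6 -1.15
```

Call:
drive_tool([
  [-0.00046,0.00019,0,0,0,0,-1],
  [0,0,0,0,0,0,-1],
])

```text
t: 13.75
tcp_pos: [0.5063, 0.1852, 0.1251]
tool_rot: [0.138, 0.99, -0.0, -0.0]
force: [0.2, 0.3, -2.4]
finger_gap: 0.073
gripper_force: 79.8
```

```bash
python3 st.py
```

```text
band x 0.9 y 0.6 mid z 84.8 yaw 164.14 F [ 0.2  0.3 -2.4] stubF [0.3 0.3] M [-0.01 -0.01 -0.01] t 13.75 q6 -1.15
```

Call:
drive_tool([
  [-0.00046,0.00019,0,0,0,0,-1],
  [0,0,0,0,0,0,-1],
])

```text
t: 13.95
tcp_pos: [0.5064, 0.1853, 0.1251]
tool_rot: [0.138, 0.99, -0.0, -0.0]
force: [-1.1, 0.4, -1.1]
finger_gap: 0.072
gripper_force: 79.9
```

```bash
python3 st.py
```

```text
band x 1.0 y 0.6 mid z 84.7 yaw 164.14 F [-1.1  0.4 -1.1] stubF [-1.1  0.5] M [ 0.    0.15 -0.  ] t 13.95 q6 -1.15
```

Collar contact is felt. Next I lower the clamp until the band rests on the land.

Call:
drive_tool([
  [0,0,0.001,0,0,0,-1],
  [0,0,0.001,0,0,0,-1],
  [0,0,0.0005,0,0,0,-1],
  [0,0,0,0,0,0,-1],
])

```text
t: 14.35
tcp_pos: [0.5064, 0.1853, 0.1224]
tool_rot: [0.138, 0.99, -0.0, -0.0]
force: [-1.4, 0.7, -3.1]
finger_gap: 0.07
gripper_force: 79.7
```

```bash
python3 st.py
```

```text
band x 1.0 y 0.6 mid z 82.1 yaw 164.14 F [-1.4  0.7 -3.1] stubF [-1.3  0.9] M [ 0.05  0.26 -0.05] t 14.35 q6 -1.15
```

Call:
drive_tool([
  [0,0,0.0005,0,0,0,-1],
  [0,0,0.0005,0,0,0,-1],
  [0,0,0,0,0,0,-1],
])

```text
t: 14.65
tcp_pos: [0.5064, 0.1853, 0.1218]
tool_rot: [0.138, 0.99, -0.0, -0.0]
force: [-2.9, -0.1, 1.8]
finger_gap: 0.069
gripper_force: 80.2
```

```bash
python3 st.py
```

```text
band x 1.0 y 0.7 mid z 81.5 yaw 164.14 F [-2.9 -0.1  1.8] stubF [-2.9  0.2] M [-0.05  0.51 -0.02] t 14.65 q6 -1.15
```

Call:
drive_tool([
  [0,0,0,0,0,0,-0.6],
  [0,0,0,0,0,0,-0.6],
  [0,0,0,0,0,0,-0.6],
  [0,0,0,0,0,0,-0.6],
  [0,0,0,0,0,0,-0.6],
])

```text
t: 15.15
tcp_pos: [0.5071, 0.1853, 0.1217]
tool_rot: [0.138, 0.99, 0.0, 0.0]
force: [-0.8, 0.0, 0.3]
finger_gap: 0.199
gripper_force: 0.0
```

Run:
```python
from st import *
im,W=shot("wrist","w5.png"); np.savez("pics/w5",im=im,W=W)
home=np.array([.5086,.1603])
m=sel(W,(.508,.16),.05,.03,.115); v,u=np.nonzero(m); ok=(u<335)&(v<302); P=W[v[ok],u[ok]]
L=(P[:,:2]-home)@Rm*1e3; z=P[:,2]*1e3
for z0 in range(40,112,8):
    k=(z>=z0)&(z<z0+8)
    if k.sum()>5: print(z0,k.sum(),"x",np.percentile(L[k,0],[2,98]).round(1),"y",np.percentile(L[k,1],[2,98]).round(1))
```

```text
band x 1.7 y 0.6 mid z 81.3 yaw 164.14 F [-0.8  0.   0.3] stubF [-0.8  0.1] M [-0.03 -0.03 -0.04] t 15.15 q6 -1.15
40 46 x [-8.5 32. ] y [ 6.1 24.3]
48 148 x [-8.4 32.2] y [ 7.8 23.7]
56 64 x [-8.2 32.6] y [-18.6  23.6]
64 68 x [-8.4 32.7] y [17.4 23.2]
72 347 x [-40.3  32.3] y [-31.4  31.7]
80 1029 x [-40.5  32. ] y [-30.9  31.7]
88 2044 x [-40.2  33.5] y [-15.  31.]
96 2033 x [-38.3  24. ] y [-10.3  13.6]
104 283 x [-12.9   7.2] y [14.1 32.5]
```

View pics/w5.png

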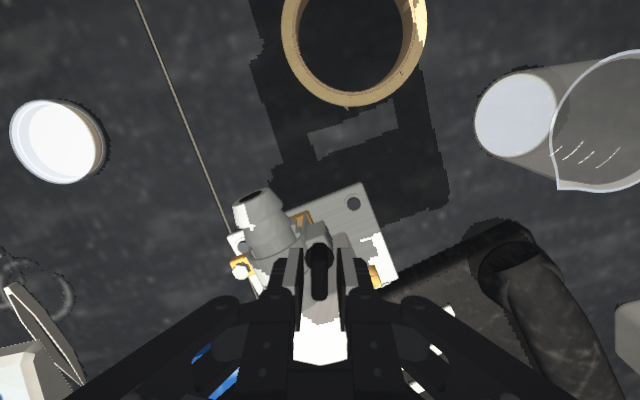

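The band sits on the land beside the collar, barbs clear in front at about (260,220), with the key between the open fingers at (318,275). I'll take the key again and turn it.

Call:
drive_tool([
  [0,0,0,0,0,0,-1],
  [0,0,0,0,0,0,-1],
  [0,0,0,0,0,0,-1],
  [0,0,0,0,0,0,-1],
  [0,0,0,0,0,0,-1],
], newtons=60)

```text
t: 15.7
tcp_pos: [0.5068, 0.1853, 0.1218]
tool_rot: [0.138, 0.99, -0.0, 0.0]
force: [-0.7, 0.5, 2.4]
finger_gap: 0.077
gripper_force: 61.0
```

```bash
python3 st.py
```

```text
band x 1.4 y 0.6 mid z 81.4 yaw 164.14 F [-0.7  0.5  2.4] stubF [-0.6  0.6] M [-0.11  0.1   0.01] t 15.7 q6 -1.15
```

Call:
drive_tool([
  [0,0,0,0,0,4,-1],
  [0,0,0,0,0,7,-1],
  [0,0,0,0,0,7,-1],
  [0,0,0,0,0,7,-1],
  [0,0,0,0,0,5,-1],
])

```text
t: 16.2
tcp_pos: [0.5078, 0.1853, 0.1219]
tool_rot: [0.391, 0.92, 0.0, 0.001]
force: [1.4, -0.5, 1.7]
finger_gap: 0.079
gripper_force: 60.9
```

```bash
python3 st.py
```

```text
band x 2.4 y 0.5 mid z 81.6 yaw 133.96 F [ 1.4 -0.5  1.7] stubF [ 1.4 -0.7] M [-0.04 -0.09  0.17] t 16.2 q6 -0.62
```

Call:
drive_tool([
  [0,0,0,0,0,7,-1],
  [0,0,0,0,0,7,-1],
  [0,0,0,0,0,7,-1],
  [0,0,0,0,0,7,-1],
  [0,0,0,0,0,7,-1],
  [0,0,0,0,0,7,-1],
  [0,0,0,0,0,7,-1],
  [0,0,0,0,0,7,-1],
  [0,0,0,0,0,7,-1],
  [0,0,0,0,0,7,-1],
])

```text
t: 17.2
tcp_pos: [0.5071, 0.1852, 0.1219]
tool_rot: [0.848, 0.529, 0.0, 0.0]
force: [-0.0, 0.1, 3.0]
finger_gap: 0.074
gripper_force: 61.1
```

```bash
python3 st.py
```

```text
band x 1.7 y 0.5 mid z 81.5 yaw 63.92 F [-0.   0.1  3. ] stubF [-0.   0.1] M [-0.1   0.08  0.27] t 17.2 q6 0.6
```

Call:
drive_tool([
  [0,0,0,0,0,5,-1],
  [0,0,0,0,0,5,-1],
])

```text
t: 17.4
tcp_pos: [0.507, 0.1852, 0.1219]
tool_rot: [0.891, 0.454, 0.0, 0.0]
force: [-0.2, -0.2, 3.3]
finger_gap: 0.08
gripper_force: 61.1
```

```bash
python3 st.py
```

```text
band x 1.6 y 0.5 mid z 81.6 yaw 54.00 F [-0.2 -0.2  3.3] stubF [-0.3 -0.2] M [-0.13  0.14  0.2 ] t 17.4 q6 0.77
```

Call:
drive_tool([
  [0,0,0,0,0,5,-1],
  [0,0,0,0,0,5,-1],
])

```text
t: 17.6
tcp_pos: [0.5069, 0.1853, 0.1219]
tool_rot: [0.927, 0.375, 0.0, 0.0]
force: [-0.6, 0.3, 3.3]
finger_gap: 0.075
gripper_force: 61.1
```

```bash
python3 st.py
```

```text
band x 1.5 y 0.6 mid z 81.6 yaw 44.00 F [-0.6  0.3  3.3] stubF [-0.6  0.4] M [-0.13  0.16  0.21] t 17.6 q6 0.95
```

Call:
drive_tool([
  [0,0,0,0,0,3,-1],
  [0,0,0,0,0,3,-1],
])

```text
t: 17.8
tcp_pos: [0.5069, 0.1853, 0.1219]
tool_rot: [0.945, 0.326, 0.0, 0.0]
force: [-0.6, 0.3, 3.4]
finger_gap: 0.077
gripper_force: 61.1
```

```bash
python3 st.py
```

```text
band x 1.5 y 0.6 mid z 81.5 yaw 38.07 F [-0.6  0.3  3.4] stubF [-0.5  0.4] M [-0.05  0.19  0.19] t 17.8 q6 1.05
```

Call:
drive_tool([
  [0,0,0,0,0,3,-1],
  [0,0,0,0,0,3,-1],
])

```text
t: 18.0
tcp_pos: [0.5069, 0.1854, 0.1219]
tool_rot: [0.961, 0.276, 0.0, 0.0]
force: [-0.6, 0.4, 3.0]
finger_gap: 0.079
gripper_force: 61.1
```

```bash
python3 st.py
```

```text
band x 1.5 y 0.7 mid z 81.6 yaw 32.07 F [-0.6  0.4  3. ] stubF [-0.5  0.4] M [0.02 0.21 0.27] t 18.0 q6 1.15
```

Call:
drive_tool([
  [0,0,0,0,0,3,-1],
  [0,0,0,0,0,3,-1],
])

```text
t: 18.2
tcp_pos: [0.5068, 0.1854, 0.1219]
tool_rot: [0.974, 0.226, 0.0, 0.0]
force: [-1.7, -0.1, 3.8]
finger_gap: 0.078
gripper_force: 61.1
```

```bash
python3 st.py
```

```text
band x 1.4 y 0.8 mid z 81.6 yaw 26.07 F [-1.7 -0.1  3.8] stubF [-1.7  0.1] M [0.   0.22 0.21] t 18.2 q6 1.26
```

Call:
drive_tool([
  [0,0,0,0,0,3,-1],
  [0,0,0,0,0,3,-1],
])

```text
t: 18.4
tcp_pos: [0.5067, 0.1855, 0.1219]
tool_rot: [0.985, 0.174, 0.0, -0.0]
force: [-1.2, 0.7, 4.0]
finger_gap: 0.079
gripper_force: 61.1
```

```bash
python3 st.py
```

```text
band x 1.3 y 0.8 mid z 81.5 yaw 20.07 F [-1.2  0.7  4. ] stubF [-1.1  0.8] M [0.06 0.15 0.19] t 18.4 q6 1.36
```

Call:
drive_tool([
  [0,0,0,0,0,2.5,-1],
  [0,0,0,0,0,2.5,-1],
])

```text
t: 18.6
tcp_pos: [0.5067, 0.1855, 0.1219]
tool_rot: [0.991, 0.131, 0.0, -0.0]
force: [-1.1, 1.1, 4.1]
finger_gap: 0.077
gripper_force: 61.1
```

```bash
python3 st.py
```

```text
band x 1.3 y 0.9 mid z 81.6 yaw 15.09 F [-1.1  1.1  4.1] stubF [-1.   1.3] M [0.1  0.24 0.22] t 18.6 q6 1.45
```

Call:
drive_tool([
  [0,0,0,0,0,2,-1],
  [0,0,0,0,0,2,-1],
])

```text
t: 18.8
tcp_pos: [0.5067, 0.1856, 0.1219]
tool_rot: [0.995, 0.097, 0.0, -0.0]
force: [-1.1, 0.6, 4.3]
finger_gap: 0.079
gripper_force: 61.1
```

```bash
python3 st.py
```

```text
band x 1.3 y 0.9 mid z 81.6 yaw 11.11 F [-1.1  0.6  4.3] stubF [-1.1  0.7] M [0.08 0.18 0.21] t 18.8 q6 1.52
```

Call:
drive_tool([
  [0,0,0,0,0,2,-1],
  [0,0,0,0,0,2,-1],
])

```text
t: 19.0
tcp_pos: [0.5067, 0.1856, 0.1219]
tool_rot: [0.998, 0.062, 0.0, -0.0]
force: [-1.2, 1.2, 3.7]
finger_gap: 0.077
gripper_force: 61.1
```

```bash
python3 st.py
```

```text
band x 1.3 y 1.0 mid z 81.6 yaw 7.11 F [-1.2  1.2  3.7] stubF [-1.   1.4] M [0.12 0.24 0.2 ] t 19.0 q6 1.59
```

Call:
drive_tool([
  [0,0,0,0,0,1.5,-1],
  [0,0,0,0,0,1.5,-1],
])

```text
t: 19.2
tcp_pos: [0.5067, 0.1857, 0.1219]
tool_rot: [0.999, 0.036, 0.0, -0.0]
force: [-2.2, 2.1, 5.0]
finger_gap: 0.075
gripper_force: 61.3
```

```bash
python3 st.py
```

```text
band x 1.3 y 1.0 mid z 81.6 yaw 4.07 F [-2.2  2.1  5. ] stubF [-1.9  2.3] M [0.3  0.32 0.15] t 19.2 q6 1.64
```

Call:
drive_tool([
  [0,0,0,0,0,1.5,-1],
  [0,0,0,0,0,1.5,-1],
])

```text
t: 19.4
tcp_pos: [0.5067, 0.1857, 0.1219]
tool_rot: [1.0, 0.009, 0.0, -0.0]
force: [-1.2, 2.4, 5.2]
finger_gap: 0.079
gripper_force: 61.4
```

```bash
python3 st.py
```

```text
band x 1.4 y 1.0 mid z 81.5 yaw 1.04 F [-1.2  2.4  5.2] stubF [-0.9  2.5] M [0.34 0.32 0.19] t 19.4 q6 1.7
```

Call:
drive_tool([
  [0,0,0,0,0,1.5,-1],
  [0,0,0,0,0,1.5,-1],
])

```text
t: 19.6
tcp_pos: [0.5067, 0.1857, 0.1219]
tool_rot: [1.0, -0.017, 0.0, -0.0]
force: [-1.8, 2.6, 4.6]
finger_gap: 0.078
gripper_force: 61.4
```

```bash
python3 st.py
```

```text
band x 1.4 y 1.0 mid z 81.5 yaw -1.96 F [-1.8  2.6  4.6] stubF [-1.5  2.8] M [0.39 0.31 0.24] t 19.6 q6 1.75
```

Call:
drive_tool([
  [0,0,0,0,0,1.5,-1],
  [0,0,0,0,0,1.5,-1],
])

```text
t: 19.8
tcp_pos: [0.5067, 0.1858, 0.1219]
tool_rot: [0.999, -0.043, 0.0, -0.0]
force: [-1.2, 2.9, 4.7]
finger_gap: 0.074
gripper_force: 61.4
```

```bash
python3 st.py
```

```text
band x 1.3 y 1.1 mid z 81.5 yaw -4.96 F [-1.2  2.9  4.7] stubF [-0.9  3. ] M [0.36 0.34 0.21] t 19.8 q6 1.8
```

Call:
drive_tool([
  [0,0,0,0,0,1.5,-1],
  [0,0,0,0,0,1.5,-1],
])

```text
t: 20.0
tcp_pos: [0.5067, 0.1858, 0.1219]
tool_rot: [0.998, -0.069, 0.0, -0.0]
force: [-1.2, 3.0, 4.9]
finger_gap: 0.076
gripper_force: 61.4
```

```bash
python3 st.py
```

```text
band x 1.4 y 1.1 mid z 81.5 yaw -7.96 F [-1.2  3.   4.9] stubF [-0.8  3.1] M [0.41 0.38 0.15] t 20.0 q6 1.85
```

Call:
drive_tool([
  [0,0,0,0,0,1.5,-1],
  [0,0,0,0,0,1.5,-1],
])

```text
t: 20.2
tcp_pos: [0.5067, 0.1858, 0.1219]
tool_rot: [0.995, -0.096, -0.0, -0.0]
force: [-1.8, 2.6, 4.8]
finger_gap: 0.076
gripper_force: 61.4
```

```bash
python3 st.py
```

```text
band x 1.4 y 1.1 mid z 81.5 yaw -10.96 F [-1.8  2.6  4.8] stubF [-1.5  2.8] M [0.35 0.35 0.21] t 20.2 q6 1.91
```

Call:
drive_tool([
  [0,0,0,0,0,1.5,-1],
  [0,0,0,0,0,1.5,-1],
])

```text
t: 20.4
tcp_pos: [0.5067, 0.1858, 0.1219]
tool_rot: [0.993, -0.122, -0.0, -0.0]
force: [-1.5, 3.7, 5.2]
finger_gap: 0.072
gripper_force: 61.4
```

```bash
python3 st.py
```

```text
band x 1.4 y 1.2 mid z 81.5 yaw -13.96 F [-1.5  3.7  5.2] stubF [-1.1  3.9] M [0.41 0.31 0.17] t 20.4 q6 1.96
```

Call:
drive_tool([
  [0,0,0,0,0,1.5,-1],
  [0,0,0,0,0,1.5,-1],
])

```text
t: 20.6
tcp_pos: [0.5067, 0.1859, 0.1219]
tool_rot: [0.989, -0.148, 0.0, -0.0]
force: [-0.9, 2.2, 4.5]
finger_gap: 0.074
gripper_force: 61.4
```

```bash
python3 st.py
```

```text
band x 1.4 y 1.2 mid z 81.5 yaw -16.97 F [-0.9  2.2  4.5] stubF [-0.6  2.3] M [0.53 0.32 0.24] t 20.6 q6 2.01
```

Call:
drive_tool([
  [0,0,0,0,0,1.5,-1],
  [0,0,0,0,0,1.5,-1],
])

```text
t: 20.8
tcp_pos: [0.5067, 0.1859, 0.1219]
tool_rot: [0.985, -0.173, 0.0, -0.001]
force: [-1.5, 3.7, 5.4]
finger_gap: 0.078
gripper_force: 61.4
```

```bash
python3 st.py
```

```text
band x 1.4 y 1.2 mid z 81.5 yaw -19.97 F [-1.5  3.7  5.4] stubF [-1.   3.9] M [0.56 0.34 0.24] t 20.8 q6 2.06
```

```bash
cat > av.py <<'E'
from h import *
M=[];F=[]
for i in range(6):
    s=manip.sense(); M.append(s["ft_torque"]);F.append(s["force"]); manip.snapshot("wrist")
print("rest M",np.mean(M,0).round(3),"sd",np.std(M,0)[2].round(3),"F",np.mean(F,0).round(1),"yaw %.2f"%np.degrees(yaw(toolT())),"t",s["t"])
E
python3 av.py
```

```text
rest M [0.554 0.355 0.189] sd 0.031 F [-1.6  4.   5.2] yaw -19.93 t 21.05
```

Call:
drive_tool([
  [0,0,0,0,0,1.5,-1],
  [0,0,0,0,0,1.5,-1],
])

```text
t: 21.3
tcp_pos: [0.5068, 0.1859, 0.1218]
tool_rot: [0.98, -0.199, 0.0, -0.001]
force: [-1.5, 4.5, 4.9]
finger_gap: 0.075
gripper_force: 61.4
```

```bash
python3 st.py; python3 av.py
```

```text
band x 1.4 y 1.2 mid z 81.5 yaw -22.97 F [-1.5  4.5  4.9] stubF [-1.   4.7] M [0.59 0.31 0.19] t 21.3 q6 2.11
rest M [0.6   0.325 0.19 ] sd 0.044 F [-1.6  4.   5.1] yaw -22.91 t 21.55
```

Call:
drive_tool([
  [0,0,0,0,0,1.5,-1],
  [0,0,0,0,0,1.5,-1],
])

```text
t: 21.8
tcp_pos: [0.5068, 0.186, 0.1218]
tool_rot: [0.974, -0.225, 0.0, -0.001]
force: [-1.2, 4.4, 4.2]
finger_gap: 0.078
gripper_force: 61.4
```

```bash
python3 st.py; python3 av.py
```

```text
band x 1.5 y 1.3 mid z 81.5 yaw -25.95 F [-1.2  4.4  4.2] stubF [-0.7  4.5] M [0.66 0.29 0.29] t 21.8 q6 2.17
rest M [0.67  0.326 0.2  ] sd 0.054 F [-1.5  4.6  4.9] yaw -25.91 t 22.05
```

Call:
drive_tool([
  [0,0,0,0,0,1.5,-1],
  [0,0,0,0,0,1.5,-1],
])

```text
t: 22.3
tcp_pos: [0.5068, 0.186, 0.1218]
tool_rot: [0.968, -0.25, -0.0, -0.001]
force: [-1.8, 4.9, 5.4]
finger_gap: 0.078
gripper_force: 61.4
```

```bash
python3 st.py; python3 av.py
```

```text
band x 1.4 y 1.3 mid z 81.4 yaw -28.94 F [-1.8  4.9  5.4] stubF [-1.3  5.1] M [0.7  0.32 0.21] t 22.3 q6 2.22
rest M [0.698 0.337 0.211] sd 0.024 F [-1.4  4.6  4.8] yaw -28.90 t 22.55
```

Call:
drive_tool([
  [0,0,0,0,0,1.5,-1],
  [0,0,0,0,0,1.5,-1],
])

```text
t: 22.8
tcp_pos: [0.5068, 0.186, 0.1218]
tool_rot: [0.961, -0.275, 0.0, -0.001]
force: [-1.3, 4.9, 4.6]
finger_gap: 0.079
gripper_force: 61.4
```

```bash
python3 st.py; python3 av.py
```

```text
band x 1.5 y 1.3 mid z 81.4 yaw -31.97 F [-1.3  4.9  4.6] stubF [-0.7  5. ] M [0.81 0.37 0.25] t 22.8 q6 2.27
rest M [0.793 0.348 0.206] sd 0.028 F [-1.4  5.2  5.1] yaw -31.93 t 23.05
```

Call:
drive_tool([
  [0,0,0,0,0,1.5,-1],
  [0,0,0,0,0,1.5,-1],
])

```text
t: 23.3
tcp_pos: [0.5069, 0.186, 0.1218]
tool_rot: [0.954, -0.3, 0.0, -0.001]
force: [-2.1, 5.4, 4.9]
finger_gap: 0.074
gripper_force: 61.4
```

```bash
python3 st.py; python3 av.py
```

```text
band x 1.6 y 1.3 mid z 81.4 yaw -34.97 F [-2.1  5.4  4.9] stubF [-1.4  5.6] M [0.83 0.35 0.27] t 23.3 q6 2.32
rest M [0.838 0.347 0.241] sd 0.036 F [-1.5  5.5  5.1] yaw -34.93 t 23.55
```

Call:
drive_tool([
  [0,0,0,0,0,0,-0.6],
  [0,0,0,0,0,0,-0.6],
  [0,0,0,0,0,0,-0.6],
  [0,0,0,0,0,0,-0.6],
])

```text
t: 24.0
tcp_pos: [0.5068, 0.1849, 0.1213]
tool_rot: [0.954, -0.3, -0.0, 0.0]
force: [0.1, -0.1, -0.3]
finger_gap: 0.201
gripper_force: 0.0
```

```bash
python3 av.py
python3 - <<'E'
from st import *
home=np.array([.5086,.1603])
for n in ("scene","top","wrist"):
    im,W=shot(n,n+"6.png"); np.savez("pics/6"+n,im=im,W=W)
    P=W[sel(W,(.508,.16),.05,.03,.125)]
    L=(P[:,:2]-home)@Rm*1e3; z=P[:,2]*1e3
    k=(np.abs(L[:,0])<12)&(np.abs(L[:,1])<36); print(n,k.sum())
    for z0 in range(44,124,8):
        q=k&(z>=z0)&(z<z0+8)
        if q.sum()>5: print("  ",z0,q.sum(),"x",np.percentile(L[q,0],[2,98]).round(1),"y",np.percentile(L[q,1],[2,98]).round(1))
E
```

```text
rest M [-0.002  0.006 -0.008] sd 0.034 F [-0.1 -0.1  0.1] yaw -34.87 t 24.25
band x 1.4 y 0.6 mid z 81.3 yaw -34.87 F [ 0.2 -0.4 -0.3] stubF [ 0.2 -0.4] M [-0.05 -0.01  0.03] t 24.3 q6 2.32
scene 114
   44 8 x [-11.7   0.3] y [-17.6   3.4]
   52 7 x [-8.8 -2. ] y [-19.   -0.8]
   68 7 x [-11.9  -3.5] y [-29.7  29.3]
   76 14 x [-11.    5.8] y [-29.6  29.9]
   84 25 x [-11.1   9.6] y [-27.3  34.5]
   92 31 x [-11.3  11.5] y [-12.4  25.2]
   100 13 x [-10.7  10.1] y [-8.9 10.1]
top 51
   76 11 x [-10.9   7.5] y [-34.8 -18.5]
   84 12 x [-11.6   8.1] y [-33.6 -14. ]
   92 17 x [-7.1 11.1] y [-25.5   0.1]
   100 8 x [-7.1 11.7] y [-15.4  -2.1]
wrist 4552
   44 31 x [-4.8  5.3] y [-19.3 -14.3]
   52 65 x [-5.3  5. ] y [-19.  -13.5]
   60 11 x [3. 5.] y [-18.5 -16.8]
   68 55 x [ 0.7 10.5] y [-30.8  29.9]
   76 536 x [-11.3  10.5] y [-31.3  28.6]
   84 676 x [-10.9  10.7] y [-28.9  28.4]
   92 1878 x [-11.2  11.1] y [-13.7  28. ]
   100 548 x [-9.4 11.8] y [-6.6 32.9]
   108 232 x [-9.9 11.8] y [ 6.7 34. ]
   116 434 x [-8.6 11.8] y [ 5.  33.1]
```

View pics/wrist6.png

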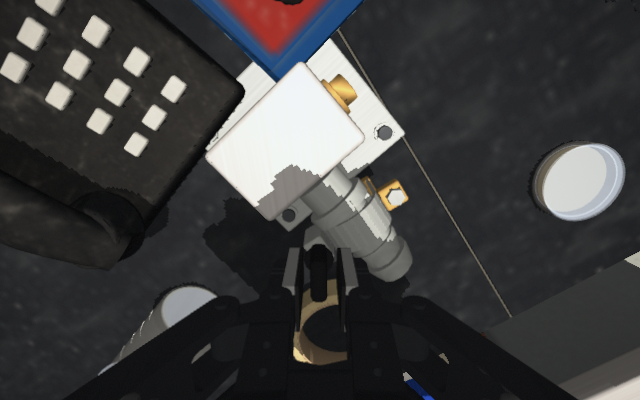

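The key at (318,270) is still aligned with the fingers and has turned with them, and the clamp is still in place next to the collar. I'll regrasp and carry on in small steps.

Call:
drive_tool([
  [0,0,0,0,0,0,-1],
  [0,0,0,0,0,0,-1],
  [0,0,0,0,0,0,-1],
  [0,0,0,0,0,0,-1],
  [0,0,0,0,0,1.5,-1],
  [0,0,0,0,0,1.5,-1],
])

```text
t: 25.05
tcp_pos: [0.5072, 0.1856, 0.1219]
tool_rot: [0.946, -0.325, 0.0, -0.0]
force: [0.4, 3.7, 2.4]
finger_gap: 0.074
gripper_force: 60.9
```

```bash
python3 st.py; python3 av.py
```

```text
band x 1.9 y 0.9 mid z 81.5 yaw -37.98 F [0.4 3.7 2.4] stubF [0.8 3.6] M [ 0.61 -0.11  0.3 ] t 25.05 q6 2.38
rest M [ 0.709 -0.123  0.243] sd 0.035 F [0.8 4.2 2.3] yaw -37.89 t 25.3
```

Call:
drive_tool([
  [0,0,0,0,0,1,-1],
  [0,0,0,0,0,1,-1],
])

```text
t: 25.55
tcp_pos: [0.5072, 0.1856, 0.1219]
tool_rot: [0.94, -0.341, 0.0, -0.0]
force: [1.9, 4.8, 3.0]
finger_gap: 0.076
gripper_force: 61.0
```

```bash
python3 st.py; python3 av.py
```

```text
band x 1.8 y 0.9 mid z 81.5 yaw -39.91 F [1.9 4.8 3. ] stubF [2.5 4.5] M [ 0.86 -0.17  0.31] t 25.55 q6 2.41
rest M [ 0.84  -0.141  0.27 ] sd 0.03 F [1.2 4.7 3.1] yaw -39.89 t 25.8
```

Call:
drive_tool([
  [0,0,0,0,0,0,-0.6],
  [0,0,0,0,0,0,-0.6],
  [0,0,0,0,0,0,-0.6],
  [0,0,0,0,0,0,-1],
  [0,0,0,0,0,0,-1],
  [0,0,0,0,0,0,-1],
  [0,0,0,0,0,0,-1],
])

```text
t: 26.55
tcp_pos: [0.507, 0.1854, 0.1216]
tool_rot: [0.94, -0.341, 0.0, -0.0]
force: [-0.0, 2.3, -0.9]
finger_gap: 0.074
gripper_force: 60.6
```

Call:
drive_tool([
  [0,0,0,0,0,0.7,-1],
  [0,0,0,0,0,0.7,-1],
])

```text
t: 26.75
tcp_pos: [0.507, 0.1854, 0.1216]
tool_rot: [0.936, -0.353, 0.0, -0.0]
force: [1.4, 1.5, -0.6]
finger_gap: 0.073
gripper_force: 60.6
```

```bash
python3 st.py; python3 av.py
```

```text
band x 1.6 y 0.7 mid z 81.3 yaw -41.30 F [ 1.4  1.5 -0.6] stubF [1.6 1.3] M [ 0.45 -0.3   0.29] t 26.75 q6 2.44
rest M [ 0.473 -0.243  0.278] sd 0.02 F [ 1.4  1.6 -1.4] yaw -41.27 t 27.0
```

Call:
drive_tool([
  [0,0,0,0,0,0,-0.5],
  [0,0,0,0,0,0,-0.5],
  [0,0,0,0,0,0,-0.5],
  [0,0,0,0,0,0,-0.5],
  [0,0,-0.01,0,0,0,-0.5],
  [0,0,-0.02,0,0,0,-0.5],
  [0,0,-0.03,0,0,0,-0.5],
  [0,0,-0.03,0,0,0,-0.5],
  [0,0,-0.02,0,0,0,-0.5],
  [0,0,0,0,0,0,-0.5],
])

```text
t: 28.05
tcp_pos: [0.5088, 0.1856, 0.2354]
tool_rot: [0.936, -0.352, 0.003, -0.002]
force: [0.2, -0.3, -0.7]
finger_gap: 0.248
gripper_force: 0.0
```

Run:
```python
from st import *
home=np.array([.5086,.1603])
im,W=shot("wrist","w7.png")
P=W[sel(W,(.508,.16),.06,.03,.125)]
L=(P[:,:2]-home)@Rm*1e3; z=P[:,2]*1e3
k=(np.abs(L[:,0])<14)&(np.abs(L[:,1])<40); print(k.sum())
for z0 in range(44,124,8):
    q=k&(z>=z0)&(z<z0+8)
    if q.sum()>5: print("  ",z0,q.sum(),"x",np.percentile(L[q,0],[2,98]).round(1),"y",np.percentile(L[q,1],[2,98]).round(1))
q=k&(z>104); print("key",rect(np.c_[L[q]/1e3,z[q]]),z[q].max()); q=k&(np.abs(L[:,1])<5)&(z>97); print("band top x",np.percentile(L[q,0],[2,98]),np.percentile(z[q],95))
```

```text
band x 3.4 y 0.7 mid z 195.0 yaw -41.26 F [ 0.2 -0.3 -0.7] stubF [ 0.2 -0.3] M [-0.05 -0.06  0.  ] t 28.05 q6 2.43
1677
   44 17 x [-0.9  5.2] y [-18.9 -13.4]
   52 12 x [-0.5  4.9] y [-18.2 -13.6]
   68 13 x [ 0.9 10.2] y [-29.7  29.2]
   76 218 x [-11.6   9.9] y [-31.3  26.1]
   84 275 x [-12.5  12. ] y [-28.7  27.3]
   92 804 x [-13.3  13. ] y [-13.9  25.3]
   100 266 x [-9.2 13.8] y [-6.9 32.4]
   108 21 x [ 5.9 11.2] y [16.2 20.6]
   116 25 x [ 6.2 11.4] y [16.1 20.4]
key ((6.941854000091553, 19.266117095947266), (15.001303672790527, 33.6131477355957), 40.60451126098633) 124.99938219851911
band top x [-13.26836027  13.53127101] 102.8079256139819
```

```bash
python3 -c "
from station import manip; print(manip.sign_off())"
```

```text
the job is handed in; nothing more can be done
None
```

I put the clamp home on the stub against the collar and tightened it to about 35 N on the saddle (estimated from wrist torque), then released it and handed the job in at about 28 s. No pass or fail result came back.

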